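Set the stop screw of a specimen press to its setting block

TASK

Set the press's stop screw to the setting block: take the block by its fin, slide its tongue in under the raised foot, centred and squarely in line with the press, and let it go. Then stand the driver in the screw and with it, never with the fingers, turn the screw clockwise until the block just drags: the sprung foot rests on it and is pushed about 3 mm up into the screw, not jammed. Some time before the foot reaches the block, let the driver stand free in the screw and take it afresh for the rest of the turn; finish with the driver standing seated in the screw and the block in place, and leave the slide box and scalpel where they are.

Things in the scene. Friction and masses are not known exactly. Their poses are not given: they have to be found in the camera images.
- frame: small grey C-shaped press frame on an aluminium base plate, bolted to the bench. Origin on the bench straight below the screw axis; z up, x points from the open throat (towards the robot's side) to the column. Base plate 8 mm thick, from x=-155 to +95 mm, 110 mm wide. Column from x=54 to 90 mm; arm 50 mm wide from x=-35 to +90 mm, underside 60 mm and top 82 mm above the bench. The square steel screw head stands above the arm's end, the round foot (24 mm) hangs below it.
- spindle: the whole screw assembly in the frame: threaded spindle, square head (44 x 44 x 26 mm) on top and sprung foot below. Axes as the frame's (it does not turn, only goes down). Its origin is on the screw axis at the height of the foot's face when the foot is not pushed in; the head's top is 88 mm above this origin. The fingers may not turn it directly.
- screw (a joint): turn of the screw, rad; grows clockwise seen from above. At 0 the head's sides are parallel to the frame's axes and the free foot face is 36 mm above the bench (8 mm above a 20 mm setting block lying on the base plate); each rad clockwise lowers head and foot by 3 mm (steep thread). So the foot meets the block at about 2.7 rad. Stiff (about 0.1 N m), stays where left; end stop at 5.0. Starts at 0.15 to 1.5.
- foot (a joint): how far the sprung foot has been pushed up into the screw, m: 0 when free, 0.008 at most, spring 1.2 N/mm. About 0.003 is the proper drag.
- screw_socket (a point): floor of the square recess in the screw head (recess 17 mm square, 20 mm deep, chamfered mouth, open upward), on the screw axis; the head's top is 20 mm above. Its axes turn with the head.
- foot_face (a point): centre of the foot's flat underside
- block: setting block, plain steel, 160 mm long, about 0.4 kg: a flat tongue (90 x 40 x 20 mm) and behind it a thicker heel (70 x 50 x 30 mm) with an upright grip fin on top. Origin in its underside where tongue and heel meet, on the centre line; x along the block towards the tongue end, z up. Tongue from x=0 to 90 mm, heel from x=-70 to 0 mm, both flat underneath. Fin: centred at x=-20 mm, 30 mm long along x, 12 mm thick along y, from 30 to 75 mm above the underside.
- block_pad (a point): point on the tongue's top face, on its centre line, 15 mm from its end (x=75 mm): this goes under the foot, tongue end towards the column
- block_fin (a point): grip point in the fin, 55 mm above the block's underside
- stand: wooden block 90 x 90 x 45 mm fixed to the bench with a 17 mm square hole in its top, in which the driver stands at the start. Origin at the centre of its underside, z up.
- driver: square-tipped driver, 103 mm long, 0.18 kg, upright at the start. Origin at the lower end of its tip, z up to the handle. Steel tip 14 mm square and 18 mm long, round flange 32 mm across from z=18 to 24 mm (it rests on the stand or on the screw head, so the driver stands by itself), shank, then a square wooden handle 32 x 32 mm from z=48 to 103 mm. Tip and handle have parallel sides: every quarter turn is alike.
- driver_tip (a point): centre of the lower end of the driver's tip; seated, it is 2 mm above the recess floor
- driver_grip (a point): middle of the handle, 78 mm above the tip's end
- slide_box: bystander: white plastic box 80 x 50 x 30 mm, origin under its centre
- scalpel: bystander: scalpel with a green handle, 140 mm long, lying flat, origin under its middle
There are look-alikes about, which are no part of the job. Of the things shaped like the block, the steel one is meant.

How it is judged (in metres and radians):
On the way, in this order (a step that is already met when the one before it is completed fails the run):
1. the block lies under the still free foot, on the base plate (horizontal distance between block_pad and foot_face below 0.011 m and angle between the x axis of block and the x axis of frame, either way round below 0.15 rad and z of block in the frame of frame below 0.0105 m and x of block in the frame of frame below -0.05 m and value of joint foot below 0.0008 m and contact force between the fingers and block below 0.1 N), for 0.2 s.
2. the driver stands seated in the screw, let go, the foot not yet on the block (distance between driver_tip and screw_socket below 0.007 m and angle between driver's own z axis and vertical below 0.12 rad and value of joint foot below 0.0008 m and contact force between the fingers and driver below 0.1 N), for 0.1 s.
3. the driver, still in the screw, has turned it until the foot bears on the block (distance between driver_tip and screw_socket below 0.014 m and value of joint foot above 0.001 m and contact force between spindle and block above 0.5 N), for 0.1 s.
At the end, for the whole second after the job is handed in: The block lies flat on the base plate, its pad point within 12 mm of the foot's centre and its length within 0.15 rad of the press's, tongue end towards the column; the foot rests on it, pushed in 1 to 5 mm; the driver stands upright (within 0.12 rad), seated in the screw head, let go; all at rest (value of joint foot between 0.001 and 0.005 m and contact force between spindle and block above 0.5 N and horizontal distance between block_pad and foot_face below 0.012 m and angle between the x axis of block and the x axis of frame, either way round below 0.15 rad and z of block in the frame of frame below 0.0105 m and x of block in the frame of frame below -0.05 m and distance between driver_tip and screw_socket below 0.007 m and angle between driver's own z axis and vertical below 0.12 rad and linear speed of each of driver, block below 0.02 m/s); the robot touches nothing.
It fails at once if the screw jammed on the block (foot pushed in over 6.5 mm) (value of joint foot above 0.0065 m).
It fails at once if the screw handled with the fingers instead of the driver (contact force between the fingers and spindle above 4 N).
It fails at once if slide box or scalpel moved more than 30 mm (distance of any of slide_box, scalpel from where it was at the start of the episode above 0.03 m).
It also fails if it takes over 69 s, if anything falls off the work surface, if the arm or the gripper's body presses on something with over 40 N, if the wrist force passes 120 N, or if a joint passes its speed limit or range.

ROBOT

A 6-joint arm with a two-finger parallel gripper is mounted at the origin on the work surface. World frame = base frame: x ahead of the robot, y to its left, z up, the work surface at z = 0. Lengths are in m, angles in degrees, forces in N, time in s.
With the tool pointing down it reaches from about 0.4 to 0.825 m from the base axis. Payload 7 kg.
Tool frame: the origin (TCP) lies between the finger pads; the fingertips stand 22 mm ahead of it and the grasp point (between the pads) lies 3 mm ahead of it; z points along the fingers, y is the line along which they close (so a half turn about z gives the same grasp; the last joint's range is limited). The gripper opens to 88 mm and grips with 3 to 60 N. Pads are 19 mm wide; open, the fingers measure 130 mm over their backs; the gripper's body (78 mm by 193 mm) begins 47 mm behind the grasp point.
Start: joints at [-51.962, 20.546, 0.682, 0, -70.136, -16.507], TCP at [0.248, -0.628, 0.249] pointing down, gripper open.
Joint ranges: [-176.03, 176.03], [-82.01, 121.73], [-58.28, 71.71], [-173.87, 95.51], [-174.79, -0.11], [-173.66, 173.66]. Speed limits (degrees/s): [136.94, 136.94, 172.46, 180, 180, 180].

INTERFACE

Orientations are given as [roll, pitch, yaw] about the fixed x, y, z axes, in that order (R = Rz(yaw) Ry(pitch) Rx(roll)).
In Python, from plant import ctrl gives the robot as it stands.
- The arm moves only by the tool apply_moves, never from a script. Its argument "targets" is a list of rows, each an object with "travel": the shift along the tool's x, y, z in mm, a list of three; "roll": the turn about the tool's z in degrees; "jaw": the finger opening in mm, from 0 to 87.6. In form: [{"travel": [tx, ty, tz], "roll": roll, "jaw": jaw}, ...]. A call has 1 to 10 rows; each row shifts and turns the commanded pose from where the row before left it, along the tool's axes as they then stand; what a row does not reach is not made up. A row lasts 1/10 s, in which the tool goes at most 50 mm and 8.59 degrees, less where a joint would pass 70% of its speed; a pose out of reach is approached as far as the arm can. A call with a gripper value outside its range is refused whole. The fingers move at their own pace and stop on an object; the grip force is fixed at half the most. Time passes only in rows, so rows that do not move let the fingers close. It gives the time, the measured TCP pose, the force, the opening and the grip force at its end, in the units of the state.
- ctrl.get_obs(): the state, without advancing time (a new reading comes with each control period).
- ctrl.snapshot(name): name is "scene" or "side" or "wrist"; returns the picture (420x560x3 uint8, red, green, blue); there is no depth.
- ctrl.calibration(name): a dict with "K" (3x3 intrinsics, pixels), "extrinsics" (4x4, takes a point from camera to world coordinates); the wrist camera has in their place "hand_eye" (4x4, takes a point from camera to tool coordinates, whose origin is the TCP and whose axes are the flange's). Camera axes: x right, y down, z forward; pixel columns grow to the right and rows downward; lengths in m; the calibration is good to about 2 mm. The wrist camera is an equidistant fisheye: a pixel r from the principal point sees the ray r / f radians off the axis. A picture is of the moment at which its call begins: read the wrist's pose just before it. calibration takes no time and is no camera call.
- ctrl.close_job(): hands the job in; it is judged then, once.
The state is a dict: "clock": time; "joint_pos": joint angles; "qvel": joint speeds; "tau": joint torques, N m; "tool_pos": TCP position; "orientation": TCP orientation; "force": force on the tool from outside, world axes, zero at the start; "moment": the same for the moment, N m; "opening": finger opening in m; "gripper_force": force on a finger pad.
Only numpy, scipy, OpenCV 4.12 (cv2) and the standard library are available. Lean on these libraries where they do the work, as an engineer would, in place of code of your own. Each camera call takes 0.05 s, during which the arm holds its last target. There are 200 camera calls.

## Working session

There is one attempt and no reset: what is moved stays moved. The work goes in short steps, Python scripts to look and compute and a tool call to move; the robot and the scene stay as the last step left them, time stands still between calls to the robot, and variables do not carry over. Pictures are saved under pics/ and viewed, at most 10 in all, crops included, and the job is handed in when it is done.

Besides the shell and the picture viewer there is one more tool, called after "Request:" as name(argument=value, ...), one argument or row to a line, values as JSON. apply_moves: Moves the arm, as the interface text tells. Its arguments: {"type":"object","properties":{"targets":{"type":"array","items":{"type":"object","properties":{"travel":{"type":"array","items":{"type":"number"}},"roll":{"type":"number"},"jaw":{"type":"number"}}}}},"required":["targets"]}

```bash
mkdir -p pics; ls; cat > h.py <<'E'
import numpy as np, cv2
from plant import ctrl
from scipy.spatial.transform import Rotation as R
def snap(n,f=None):
    im=np.asarray(ctrl.snapshot(n))
    if f: cv2.imwrite('pics/'+f,im[:,:,::-1])
    return im
def ray(n,u,v):
    c=ctrl.calibration(n);K=np.array(c['K'])
    if n!='wrist':
        T=np.array(c['extrinsics']);d=np.linalg.inv(K)@[u,v,1]
    else:
        o=ctrl.get_obs();W=np.eye(4);W[:3,:3]=R.from_euler('xyz',o['orientation'],degrees=True).as_matrix();W[:3,3]=o['tool_pos']
        T=W@np.array(c['hand_eye'])
        x=(u-K[0,2])/K[0,0];y=(v-K[1,2])/K[1,1];r=np.hypot(x,y)
        d=np.array([np.sin(r)*x/r,np.sin(r)*y/r,np.cos(r)]) if r>0 else np.array([0,0,1.])
    return T[:3,3],T[:3,:3]@d
def pl(n,u,v,z):
    o,d=ray(n,u,v);return o+d*(z-o[2])/d[2]
def proj(n,p):
    c=ctrl.calibration(n);K=np.array(c['K']);T=np.array(c['extrinsics'])
    q=np.linalg.inv(T)@np.append(p,1);q=K@q[:3];return q[:2]/q[2]
E
python3 - <<'E'
from h import *
a=snap('scene','scene0.png');b=snap('side','side0.png');c=snap('wrist','wrist0.png')
o=ctrl.get_obs();print(o)
for n in('scene','side','wrist'):print(n,ctrl.calibration(n))
E
```

```text
pics
{'clock': 0.15, 'joint_pos': array([-5.19614186e+01,  2.05814832e+01,  6.45427089e-01, -1.52075228e-02,
       -7.01365223e+01, -1.65065080e+01]), 'qvel': array([ 0.07268471, -0.10756924,  0.10199459,  0.12368687, -0.04420083,
        0.01466517]), 'tau': array([ 6.59327216e-04, -5.83274424e+01,  2.93293762e+01,  7.00121418e+00,
        8.80204519e-03, -1.21810581e-04]), 'tool_pos': array([ 0.24758408, -0.62757611,  0.24783898]), 'orientation': array([ 1.79926350e+02, -6.91444895e-03, -1.58473098e+02]), 'force': array([-0.37273966, -0.26999443,  0.162696  ]), 'moment': array([-0.01589072, -0.03202599,  0.0258701 ]), 'gripper_force': 0.0, 'opening': 0.08734309719802864}
scene {'K': array([[545.59260069,   0.        , 282.77690429],
       [  0.        , 545.59260069, 214.25915636],
       [  0.        ,   0.        ,   1.        ]]), 'extrinsics': array([[-0.73782259,  0.55386715, -0.38580956,  1.03788841],
       [ 0.67481313,  0.61851379, -0.4025766 ,  0.75681815],
       [ 0.01565458, -0.55737947, -0.83011027,  1.3048317 ],
       [ 0.        ,  0.        ,  0.        ,  1.   
[... 256 characters left out ...]
  [-0.71399846,  0.43594734, -0.54786505,  0.6895181 ],
       [-0.01307682, -0.79066662, -0.61210726,  0.69130036],
       [ 0.        ,  0.        ,  0.        ,  1.        ]])}
wrist {'K': array([[325.1922621 ,   0.        , 280.23163204],
       [  0.        , 325.1922621 , 210.51822554],
       [  0.        ,   0.        ,   1.        ]]), 'hand_eye': array([[-1.14817235e-03, -9.57183663e-01, -2.89479043e-01,
         7.90629031e-02],
       [ 9.99998725e-01, -1.42022606e-03,  7.29746446e-04,
        -3.48581919e-04],
       [-1.10962706e-03, -2.89477836e-01,  9.57184074e-01,
        -1.34981068e-01],
       [ 0.00000000e+00,  0.00000000e+00,  0.00000000e+00,
         1.00000000e+00]])}
```

View pics/scene0.png

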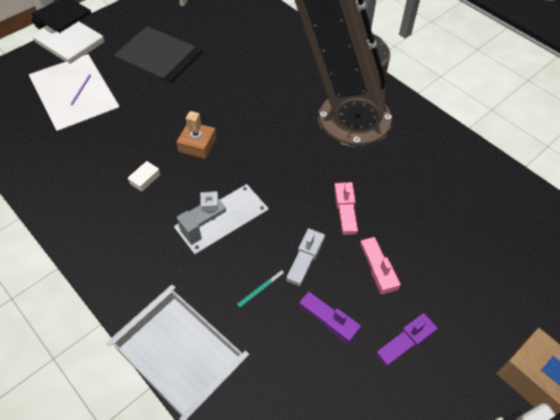

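View pics/side0.png

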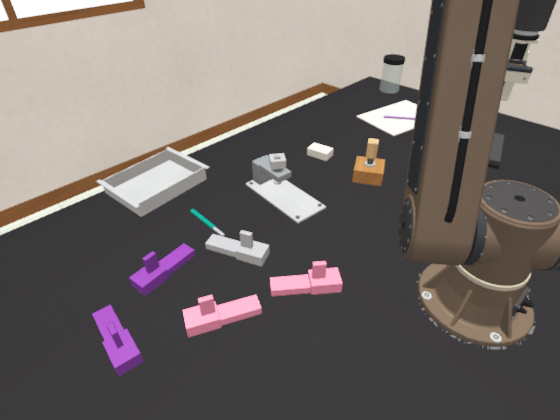

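Scene: the steel block is at (305,257), the press plate at (222,218) with its head at (209,200), and the driver and stand at (195,138). I'll zoom in on these in both views.

```bash
python3 - <<'E'
from h import *
a=cv2.imread('pics/scene0.png')[100:290,120:340]
b=cv2.imread('pics/side0.png')[130:270,195:395]
A=cv2.resize(a,None,fx=2.95,fy=2.95,interpolation=cv2.INTER_CUBIC)
cv2.imwrite('pics/c1.png',A)
B=cv2.resize(b,None,fx=4,fy=4,interpolation=cv2.INTER_CUBIC);cv2.imwrite('pics/c2.png',B)
for u,v in((247,187),(268,209),(197,250)):print(pl('scene',u,v,.008))
for u,v in((314,232),(299,283)):print(pl('scene',u,v,.02))
print(pl('scene',209,198,.12),pl('scene',194,117,.13),pl('scene',258,290,.01))
E
```

```text
[ 0.44847013 -0.01442982  0.008     ]
[0.45456164 0.08603097 0.008     ]
[0.68942259 0.05825115 0.008     ]
[0.41616357 0.23543871 0.02      ]
[0.55534308 0.32193613 0.02      ]
[0.59838761 0.01266812 0.12      ] [ 0.45393431 -0.24072422  0.13      ] [0.64522747 0.26158504 0.01      ]
```

View pics/c1.png

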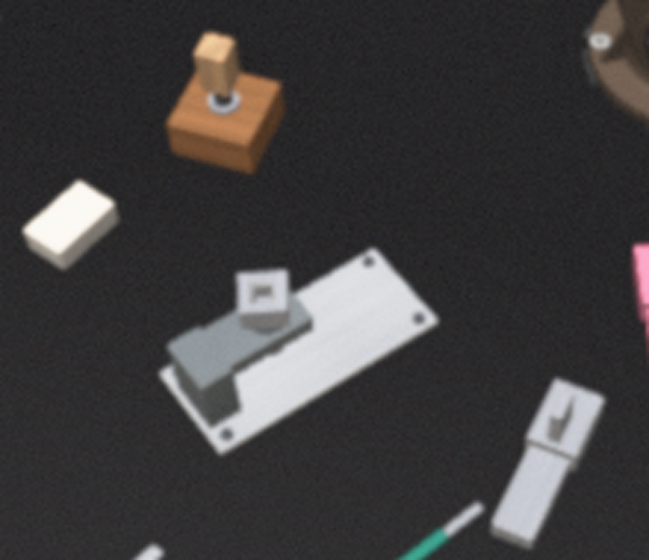

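View pics/c2.png

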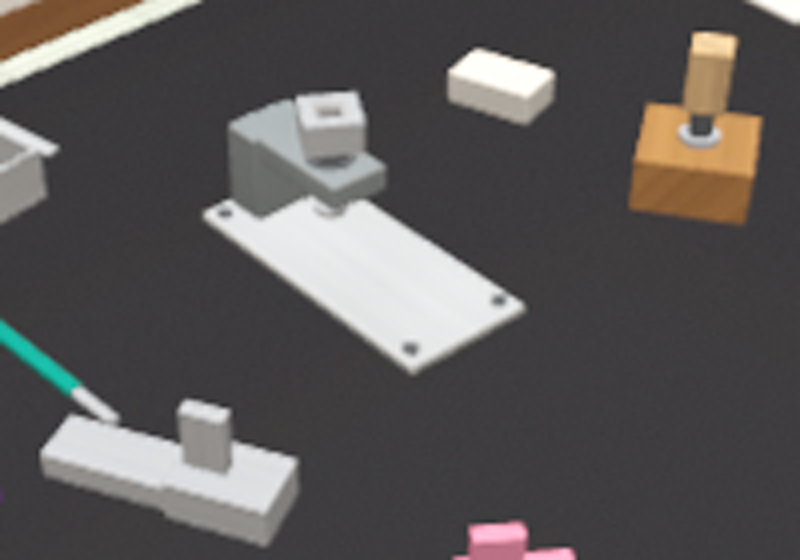

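```bash
cat > m.py <<'E'
from h import *
def s(p,z): return pl('scene',120+p[0]/2.95,100+p[1]/2.95,z)*1000
def d(p,z): return pl('side',195+p[0]/4,130+p[1]/4,z)*1000
def tri(p,q):
    o,a=ray('scene',120+p[0]/2.95,100+p[1]/2.95);o2,b=ray('side',195+q[0]/4,130+q[1]/4)
    t=np.linalg.lstsq(np.c_[a,-b],o2-o,rcond=None)[0];x=o+a*t[0];y=o2+b*t[1];return (x+y)*500,np.linalg.norm(x-y)*1000
np.set_printoptions(precision=1,suppress=True)
print('plate scene');P=[s(p,.008) for p in((375,249),(438,320),(221,452),(160,374))];print(np.array(P))
print('plate side');Q=[d(p,.008) for p in((525,307),(414,371),(203,213))];print(np.array(Q))
print('head');print(np.array([s(p,.121) for p in((237,273),(289,270),(291,299),(240,302))]));print(np.array([d(p,.121) for p in((297,96),(357,93),(366,122),(308,128))]))
print('recess',tri((262,292),(331,111)))
print('block heel scene',np.array([s(p,.03) for p in((558,379),(605,398),(573,458),(527,440))]),'tongue end',s((492,527),.02),s((530,540),.02))
print('side',np.array([d(p,.03) for p in((298,461),(265,525),(163,490))]),d((42,454),.02),d((72,416),.02))
print('handle',np.array([s(p,.13) for p in((197,40),(215,33),(237,41),(220,48))]));print(np.array([d(p,.13) for p in((694,36),(706,33),(737,38),(730,46))]))
print('flange',s((223,101),.048),d((700,134),.048))
print('stand',np.array([s(p,.045) for p in((282,82),(248,146),(168,124))]),np.array([d(p,.045) for p in((648,104),(761,116),(748,176),(634,160))]))
E
python3 m.py
```

```text
plate scene
[[442.  -21.5   8. ]
 [452.3  85.6   8. ]
 [699.8  62.5   8. ]
 [691.  -44.3   8. ]]
plate side
[[440.7 -25.1   8. ]
 [448.9  84.    8. ]
 [699.2  59.2   8. ]]
head
[[604.9 -16.3 121. ]
 [567.7  12.5 121. ]
 [586.5  38.9 121. ]
 [622.6  11.1 121. ]]
[[634.8  14.3 121. ]
 [606.2 -19.7 121. ]
 [572.5   5.3 121. ]
 [596.3  40.1 121. ]]
recess (array([600.6,  14.2, 121.3]), np.float64(2.5991494260677532))
block heel scene [[423.  222.3  30. ]
 [404.9 266.6  30. ]
 [471.9 292.6  30. ]
 [490.1 250.9  30. ]] tongue end [570.5 291.2  20. ] [554.2 323.2  20. ]
side [[423.6 217.9  30. ]
 [397.7 269.8  30. ]
 [463.6 293.7  30. ]] [551.9 321.3  20. ] [567.5 285.8  20. ]
handle [[ 461.4 -265.9  130. ]
 [ 442.1 -261.7  130. ]
 [ 432.4 -238.3  130. ]
 [ 450.9 -241.9  130. ]]
[[ 471.1 -251.1  130. ]
 [ 467.4 -261.6  130. ]
 [ 445.8 -271.2  130. ]
 [ 442.4 -256.7  130. ]]
flange [ 453.5 -249.4   48. ] [ 454.7 -254.6   48. ]
stand [[ 389.6 -231.9   45. ]
 [ 470.4 -185.9   45. ]
 [ 513.6 -264.1   45. ]] [[ 514.9 -268.7   45. ]
 [ 438.1 -316.8   45. ]
 [ 395.5 -233.1   45. ]
 [ 471.5 -190.8   45. ]]
```

```bash
cat >> h.py <<'E'
def st():
    o=ctrl.get_obs();print('t%.2f'%o['clock'],'pos',np.round(o['tool_pos']*1000,1),'ori',np.round(o['orientation'],2),'J',np.round(o['joint_pos'],1),'F',np.round(o['force'],1),'M',np.round(o['moment'],2),'open %.1f gf %.1f'%(o['opening']*1000,o['gripper_force']))
    return o
def plan(xyz,yaw,n,jaw,roundto=1):
    "mm/deg: translation first (yaw fixed), and separately the roll needed"
    o=st();y0=o['orientation'][2];W=R.from_euler('xyz',[180,0,y0],degrees=True)
    d=W.inv().apply(np.array(xyz)-o['tool_pos']*1000)
    r=-((yaw-y0+180)%360-180)
    print('travel total',np.round(d,1),'per row',np.round(d/n,1),'len/row %.1f'%(np.linalg.norm(d)/n),'roll total %.1f per row %.2f'%(r,r/n))
E
python3 - <<'E'
from h import *
plan((454,-251,270),-158.5,10,87)
E
```

```text
t0.15 pos [ 247.6 -627.6  247.8] ori [ 1.7993e+02 -1.0000e-02 -1.5847e+02] J [-52.   20.6   0.6  -0.  -70.1 -16.5] F [-0.4 -0.3  0.2] M [-0.02 -0.03  0.03] open 87.3 gf 0.0
travel total [-330.2  274.6  -22.2] per row [-33.   27.5  -2.2] len/row 43.0 roll total 0.0 per row 0.00
```

Request:
apply_moves(
  targets=[
    {"travel":[-33,27.5,-2.2],"roll":0,"jaw":87},
    {"travel":[-33,27.5,-2.2],"roll":0,"jaw":87},
    {"travel":[-33,27.5,-2.2],"roll":0,"jaw":87},
    {"travel":[-33,27.5,-2.2],"roll":0,"jaw":87},
    {"travel":[-33,27.5,-2.2],"roll":0,"jaw":87},
    {"travel":[-33,27.5,-2.2],"roll":0,"jaw":87},
    {"travel":[-33,27.5,-2.2],"roll":0,"jaw":87},
    {"travel":[-33,27.5,-2.2],"roll":0,"jaw":87},
    {"travel":[-33,27.5,-2.2],"roll":0,"jaw":87},
    {"travel":[-33,27.5,-2.2],"roll":0,"jaw":87},
  ],
)

```text
clock: 1.15
tool_pos: [0.4542, -0.2493, 0.2707]
orientation: [-180.0, 0.0, -158.5]
force: [0.9, -1.0, 0.4]
opening: 0.0867
gripper_force: 0.0
```

```bash
python3 - <<'E'
from h import *
st(); snap('wrist','w1.png'); o=st()
np.save('w1.npy',np.r_[o['tool_pos'],o['orientation']])
plan((600,15,270),-158.5,7,87)
E
```

```text
t1.15 pos [ 454.2 -249.3  270.7] ori [-1.8000e+02  1.0000e-02 -1.5847e+02] J [ -7.    4.8 -16.9  -0.  -68.3 -61.4] F [ 0.9 -1.   0.4] M [-0.05 -0.14 -0.02] open 86.7 gf 0.0
t1.20 pos [ 456.8 -245.7  271.1] ori [-1.8000e+02  1.2000e-01 -1.5836e+02] J [ -6.6   4.8 -16.8  -0.1 -68.2 -61.7] F [1.7 3.4 0.2] M [ 0.61 -0.36 -0.02] open 87.2 gf 0.0
t1.20 pos [ 456.8 -245.7  271.1] ori [-1.8000e+02  1.2000e-01 -1.5836e+02] J [ -6.6   4.8 -16.8  -0.1 -68.2 -61.7] F [1.7 3.4 0.2] M [ 0.61 -0.36 -0.02] open 87.2 gf 0.0
travel total [-229.2  189.5    1.1] per row [-32.7  27.1   0.2] len/row 42.5 roll total 0.1 per row 0.02
```

View pics/w1.png

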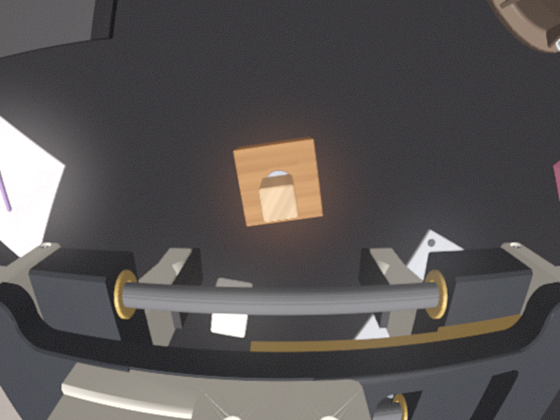

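The wrist view shows the driver handle top, with corners near (260,187), (295,185), (299,220) and (262,222). The stand's corners are near (234,151), (315,139), (322,215) and (246,225).

```bash
cat > wr.py <<'E'
from h import *
def wpl(u,v,z,pos,ori):
    c=ctrl.calibration('wrist');K=np.array(c['K']);W=np.eye(4);W[:3,:3]=R.from_euler('xyz',ori,degrees=True).as_matrix();W[:3,3]=pos
    T=W@np.array(c['hand_eye']);x=(u-K[0,2])/K[0,0];y=(v-K[1,2])/K[1,1];r=np.hypot(x,y)
    d=T[:3,:3]@np.array([np.sin(r)*x/r,np.sin(r)*y/r,np.cos(r)]);return (T[:3,3]+d*(z-T[2,3])/d[2])*1000
def ang(P):
    P=np.array(P);e=np.roll(P,-1,0)-P;a=np.degrees(np.arctan2(e[:,1],e[:,0]))%90
    return np.round(P[:,:2],1).tolist(),np.round(P[:,:2].mean(0),1),np.round(a,1),np.round(np.hypot(e[:,0],e[:,1]),1)
E
python3 - <<'E'
from wr import *
pos,ori=[.4545,-.249,.2707],[180,0,-158.47]
print(ang([wpl(u,v,.13,pos,ori) for u,v in((260,187),(295,185),(299,220),(262,222))]))
print(ang([wpl(u,v,.045,pos,ori) for u,v in((234,151),(315,139),(322,215),(246,225))]))
E
```

```text
([[445.1, -271.7], [432.3, -244.1], [460.7, -228.7], [474.5, -258.8]], array([ 453.2, -250.8]), array([24.8, 28.6, 24.7, 23.7]), array([30.4, 32.2, 33.2, 32.1]))
([[436.7, -311.5], [391.4, -232.5], [469.7, -190.5], [513.8, -269.1]], array([ 452.9, -250.9]), array([29.8, 28.2, 29.3, 28.8]), array([91.1, 88.8, 90.1, 88. ]))
```

Request:
apply_moves(
  targets=[
    {"travel":[-33,27,0],"roll":0,"jaw":87},
    {"travel":[-33,27,0],"roll":0,"jaw":87},
    {"travel":[-33,27,0],"roll":0,"jaw":87},
    {"travel":[-33,27,0],"roll":0,"jaw":87},
    {"travel":[-33,27,0],"roll":0,"jaw":87},
    {"travel":[-33,27,0],"roll":0,"jaw":87},
    {"travel":[-33,27,0],"roll":0,"jaw":87},
    {"travel":[0,0,0],"roll":0,"jaw":87},
    {"travel":[0,0,0],"roll":0,"jaw":87},
  ],
)

```text
clock: 2.1
tool_pos: [0.5993, 0.0105, 0.2697]
orientation: [180.0, -0.1, -158.4]
force: [0.4, -1.4, 0.1]
opening: 0.0869
gripper_force: 0.0
```

```bash
python3 - <<'E'
from h import *
st(); snap('wrist','w2.png')
plan((459,263.4,270),-157.6,8,87)
E
```

```text
t2.10 pos [599.3  10.5 269.7] ori [ 1.7999e+02 -9.0000e-02 -1.5837e+02] J [ 19.7  12.8  -7.4  -0.  -69.9 -88. ] F [ 0.4 -1.4  0.1] M [-0.01  0.03 -0.06] open 86.9 gf 0.0
t2.15 pos [598.9   9.7 270. ] ori [ 1.7999e+02 -7.0000e-02 -1.5844e+02] J [ 19.6  12.7  -7.4  -0.  -69.9 -88. ] F [-0.5  1.4  1.2] M [-0.04  0.02 -0.07] open 86.7 gf 0.0
travel total [ 36.9 287.4   0. ] per row [ 4.6 35.9  0. ] len/row 36.2 roll total -0.8 per row -0.10
```

View pics/w2.png

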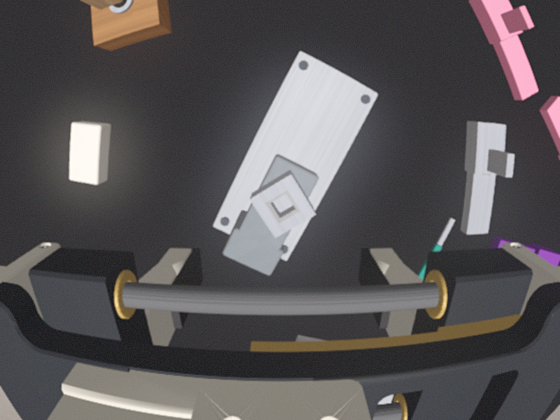

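Wrist view over the press: plate corners near (299,52), (377,94), (289,260) and (214,227). Head top corners are near (289,172), (315,213), (278,236) and (250,196), with the recess at (283,206).

```bash
python3 - <<'E'
from wr import *
pos,ori=[.5992,.0103,.2698],[180,-.09,-158.4]
print(ang([wpl(u,v,.122,pos,ori) for u,v in((289,172),(315,213),(278,236),(250,196))]))
print(wpl(283,206,.122,pos,ori))
print(ang([wpl(u,v,.008,pos,ori) for u,v in((299,52),(377,94),(289,260),(214,227))]))
E
```

```text
([[569.2, 6.6], [595.6, 42.9], [628.9, 19.6], [602.3, -17.8]], array([599. ,  12.8]), array([54. , 55.1, 54.7, 53.5]), array([44.8, 40.6, 45.9, 41.2]))
[600.14506219  13.23262193 122.        ]
([[444.4, -26.7], [453.6, 81.1], [697.3, 61.7], [689.8, -47.5]], array([571.3,  17.2]), array([85.1, 85.5, 86.1, 85.2]), array([108.1, 244.4, 109.4, 246.3]))
```

Request:
apply_moves(
  targets=[
    {"travel":[4.6,36,0],"roll":0,"jaw":87},
    {"travel":[4.6,36,0],"roll":0,"jaw":87},
    {"travel":[4.6,36,0],"roll":0,"jaw":87},
    {"travel":[4.6,36,0],"roll":0,"jaw":87},
    {"travel":[4.6,36,0],"roll":0,"jaw":87},
    {"travel":[4.6,36,0],"roll":0,"jaw":87},
    {"travel":[4.6,36,0],"roll":0,"jaw":87},
    {"travel":[4.6,36,0],"roll":-0.8,"jaw":87},
    {"travel":[0,0,0],"roll":0,"jaw":87},
    {"travel":[0,0,0],"roll":0,"jaw":87},
  ],
)

```text
clock: 3.15
tool_pos: [0.459, 0.2635, 0.2708]
orientation: [180.0, 0.0, -157.6]
force: [0.7, -0.3, 0.8]
opening: 0.0873
gripper_force: 0.0
```

```bash
python3 - <<'E'
from h import *
st(); snap('wrist','w3.png')
plan((459,263.4,58),-157.6,8,87)
E
```

```text
t3.15 pos [459.  263.5 270.8] ori [ 1.7999e+02  2.0000e-02 -1.5764e+02] J [  51.1    5.9  -15.6    0.   -68.4 -118.7] F [ 0.7 -0.3  0.8] M [-0.06  0.03  0.05] open 87.3 gf 0.0
t3.20 pos [459.3 263.1 270.8] ori [ 1.8000e+02  1.0000e-02 -1.5769e+02] J [  51.     5.9  -15.6    0.   -68.4 -118.7] F [ 0.  -0.3 -0.1] M [-0.06  0.04 -0.06] open 87.1 gf 0.0
travel total [2.000e-01 4.000e-01 2.128e+02] per row [ 0.   0.1 26.6] len/row 26.6 roll total -0.1 per row -0.01
```

View pics/w3.png

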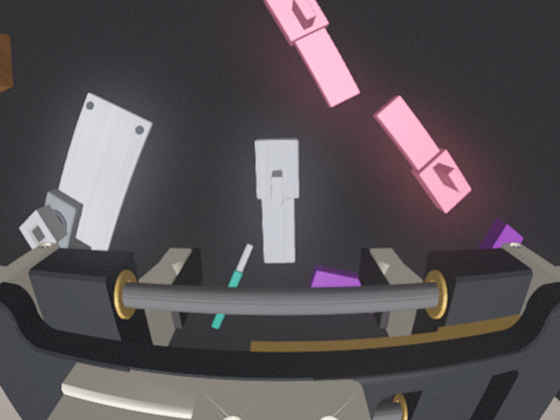

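The fin's top spans (271..284, 172..200). The block axis runs from (277,140) to (279,262). The scalpel is clear, but near the left finger.

```bash
python3 - <<'E'
from wr import *
pos,ori=[.459,.2634,.2708],[180,0,-157.65]
for q in((277.5,174,.075),(277.5,186,.075),(277,140,.03),(279,262,.02),(250,245,0.005)):print(wpl(*q,pos,ori))
E
```

```text
[443.06769448 253.75670927  75.        ]
[454.83659986 258.55328853  75.        ]
[414.02155179 240.93770064  30.        ]
[559.77116116 302.94713286  20.        ]
[557.9756132  260.22091276   5.        ]
```

Request:
apply_moves(
  targets=[
    {"travel":[0,-1.5,30],"roll":0,"jaw":87},
    {"travel":[0,0,40],"roll":0,"jaw":87},
    {"travel":[0,0,40],"roll":0,"jaw":70},
    {"travel":[0,0,40],"roll":0,"jaw":50},
    {"travel":[0,0,40],"roll":0,"jaw":40},
    {"travel":[0,0,22],"roll":0,"jaw":40},
    {"travel":[0,0,0],"roll":0,"jaw":30},
    {"travel":[0,0,0],"roll":0,"jaw":20},
    {"travel":[0,0,0],"roll":0,"jaw":5},
    {"travel":[0,0,0],"roll":0,"jaw":5},
  ],
)

```text
clock: 4.2
tool_pos: [0.4608, 0.2632, 0.0602]
orientation: [179.9, 0.2, -157.7]
force: [-0.1, -0.2, 0.7]
opening: 0.0288
gripper_force: 0.0
```

Request:
apply_moves(
  targets=[
    {"travel":[0,0,0],"roll":0,"jaw":5},
    {"travel":[0,0,0],"roll":0,"jaw":5},
    {"travel":[0,0,0],"roll":0,"jaw":5},
  ],
)

```text
clock: 4.5
tool_pos: [0.4601, 0.2627, 0.0593]
orientation: [180.0, 0.0, -157.7]
force: [-0.9, -2.5, 6.5]
opening: 0.012
gripper_force: 30.0
```

Request:
apply_moves(
  targets=[
    {"travel":[0,0,-20],"roll":0,"jaw":5},
    {"travel":[0,0,-30],"roll":0,"jaw":5},
    {"travel":[0,0,0],"roll":7,"jaw":5},
    {"travel":[0,0,0],"roll":7,"jaw":5},
    {"travel":[0,0,0],"roll":7,"jaw":5},
    {"travel":[0,0,0],"roll":6.3,"jaw":5},
  ],
)

```text
clock: 5.1
tool_pos: [0.4592, 0.2623, 0.1081]
orientation: [-180.0, -0.1, 174.7]
force: [-0.6, 0.3, -3.7]
opening: 0.0115
gripper_force: 30.0
```

```bash
python3 - <<'E'
from h import *
plan((442,28.4,110),-185,8,5)
E
```

```text
t5.10 pos [459.2 262.3 108.1] ori [-1.7997e+02 -6.0000e-02  1.7474e+02] J [  51.    14.9  -28.1   -0.   -47.1 -146.2] F [-0.6  0.3 -3.7] M [-0.03 -0.   -0.  ] open 11.5 gf 30.0
travel total [  -4.3 -234.5   -1.9] per row [ -0.5 -29.3  -0.2] len/row 29.3 roll total -0.3 per row -0.03
```

Request:
apply_moves(
  targets=[
    {"travel":[-0.5,-29.3,0],"roll":0,"jaw":5},
    {"travel":[-0.5,-29.3,0],"roll":0,"jaw":5},
    {"travel":[-0.5,-29.3,0],"roll":0,"jaw":5},
    {"travel":[-0.5,-29.3,0],"roll":0,"jaw":5},
    {"travel":[-0.5,-29.3,0],"roll":0,"jaw":5},
    {"travel":[-0.5,-29.3,0],"roll":0,"jaw":5},
    {"travel":[-0.5,-29.3,0],"roll":0,"jaw":5},
    {"travel":[-0.5,-29.3,0],"roll":0,"jaw":5},
    {"travel":[0,0,0],"roll":0,"jaw":5},
    {"travel":[0,0,0],"roll":0,"jaw":5},
  ],
)

```text
clock: 6.1
tool_pos: [0.4431, 0.0282, 0.1084]
orientation: [180.0, -0.0, 174.9]
force: [0.1, -0.0, -4.8]
opening: 0.0118
gripper_force: 30.0
```

```bash
python3 - <<'E'
from h import *
snap('scene','s1.png');snap('side','d1.png')
a=cv2.imread('pics/scene0.png');a=cv2.imread('pics/s1.png')[140:280,140:340];b=cv2.imread('pics/d1.png')[120:260,200:400]
cv2.imwrite('pics/c3.png',np.vstack([cv2.resize(i,None,fx=2.1,fy=2.1,interpolation=cv2.INTER_CUBIC) for i in(a,b)]))
plan((442,28.4,69.5),-185,2,5)
E
```

```text
t6.20 pos [443.7  29.2 108.5] ori [179.99   0.   175.03] J [  29.3    7.3  -38.2   -0.   -44.4 -124.3] F [ 0.2  0.3 -3.2] M [ 0.04 -0.01 -0.05] open 12.1 gf 30.0
travel total [ 1.6 -0.9 39. ] per row [ 0.8 -0.5 19.5] len/row 19.5 roll total 0.0 per row 0.02
```

View pics/c3.png

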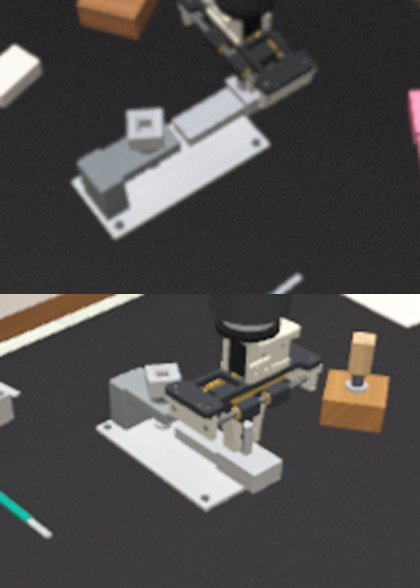

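The block is held flat over the plate, in line with the press. Next I lower it and slide it in.

Request:
apply_moves(
  targets=[
    {"travel":[1,-1,20],"roll":0,"jaw":5},
    {"travel":[0,0,13],"roll":0,"jaw":5},
    {"travel":[0,0,6],"roll":0,"jaw":5},
    {"travel":[0,0,0],"roll":0,"jaw":5},
    {"travel":[0,0,0],"roll":0,"jaw":5},
  ],
)

```text
clock: 6.7
tool_pos: [0.4429, 0.0284, 0.0699]
orientation: [180.0, 0.0, 175.1]
force: [0.4, 0.5, -3.8]
opening: 0.0118
gripper_force: 30.0
```

```bash
python3 - <<'E'
from h import *
plan((506.9,22.7,69.5),-185,5,5)
E
```

```text
t6.70 pos [442.9  28.4  69.9] ori [1.8000e+02 2.0000e-02 1.7508e+02] J [  29.3   10.8  -40.9    0.   -38.3 -124.2] F [ 0.4  0.5 -3.8] M [ 0.02 -0.01 -0.05] open 11.8 gf 30.0
travel total [-64.3  -0.2   0.4] per row [-12.9  -0.    0.1] len/row 12.9 roll total 0.1 per row 0.02
```

Request:
apply_moves(
  targets=[
    {"travel":[-10,0,0],"roll":0,"jaw":5},
    {"travel":[-13,0,0],"roll":0,"jaw":5},
    {"travel":[-13,0,0],"roll":0,"jaw":5},
    {"travel":[-13,0,0],"roll":0,"jaw":5},
    {"travel":[-10,0,0],"roll":0,"jaw":5},
    {"travel":[-5,0,0],"roll":0,"jaw":5},
    {"travel":[0,0,0],"roll":0,"jaw":5},
    {"travel":[0,0,1.5],"roll":0,"jaw":5},
    {"travel":[0,0,1],"roll":0,"jaw":5},
    {"travel":[0,0,0],"roll":0,"jaw":5},
  ],
)

```text
clock: 7.7
tool_pos: [0.5057, 0.0222, 0.0673]
orientation: [-180.0, -0.0, 175.0]
force: [-2.2, -1.7, 1.3]
opening: 0.0119
gripper_force: 30.0
```

```bash
python3 - <<'E'
from h import *
st();snap('scene','s2.png');snap('side','d2.png')
a=cv2.imread('pics/s2.png')[150:270,160:300];b=cv2.imread('pics/d2.png')[140:240,235:345]
cv2.imwrite('pics/c4.png',np.hstack([cv2.resize(i,(395,int(i.shape[0]*395/i.shape[1])),interpolation=cv2.INTER_CUBIC)[:338] for i in(a,b)]))
E
```

```text
t7.70 pos [505.7  22.2  67.3] ori [-1.7999e+02 -1.0000e-02  1.7505e+02] J [  24.8   16.2  -33.4    0.   -40.4 -119.7] F [-2.2 -1.7  1.3] M [-0.38  0.64 -0.02] open 11.9 gf 30.0
```

View pics/c4.png

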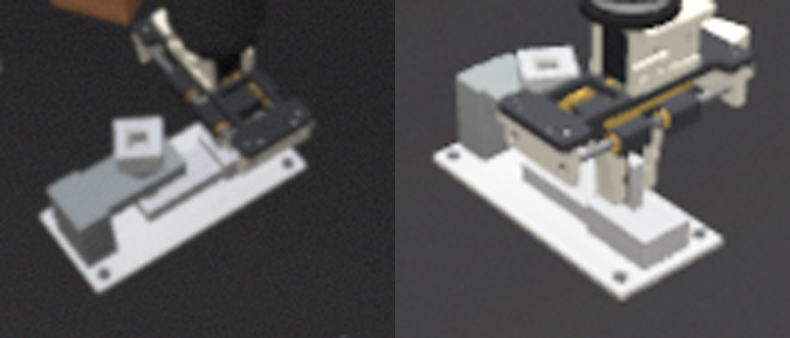

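Request:
apply_moves(
  targets=[
    {"travel":[0,0,0],"roll":0,"jaw":20},
    {"travel":[0,0,0],"roll":0,"jaw":40},
    {"travel":[0,0,0],"roll":0,"jaw":40},
    {"travel":[0,0,-25],"roll":0,"jaw":40},
    {"travel":[0,0,-40],"roll":0,"jaw":40},
    {"travel":[0,0,-45],"roll":0,"jaw":87},
    {"travel":[0,0,-45],"roll":0,"jaw":87},
    {"travel":[0,0,-45],"roll":0,"jaw":87},
    {"travel":[0,0,0],"roll":0,"jaw":87},
  ],
)

```text
clock: 8.7
tool_pos: [0.5094, 0.0229, 0.274]
orientation: [179.8, 0.6, 175.1]
force: [0.3, -0.3, 0.2]
opening: 0.0665
gripper_force: 0.0
```

```bash
python3 - <<'E'
from h import *
o=st();snap('wrist','w4.png');im=cv2.imread('pics/w4.png')
snap('scene','s3.png');snap('side','d3.png')
cv2.imwrite('pics/c5.png',np.hstack([cv2.resize(im[40:300,150:450],(450,390),interpolation=cv2.INTER_CUBIC),cv2.resize(cv2.imread('pics/d3.png')[140:240,235:325],(350,390),interpolation=cv2.INTER_CUBIC)]))
plan((453.5,-251,270),27-180,8,87)
E
```

```text
t8.70 pos [509.4  22.9 274. ] ori [179.79   0.62 175.08] J [ 2.480e+01  3.500e+00 -1.800e+01  1.000e-01 -6.790e+01 -1.197e+02] F [ 0.3 -0.3  0.2] M [-0.03 -0.06 -0.02] open 66.5 gf 0.0
t8.85 pos [506.   22.4 267. ] ori [1.7996e+02 1.0000e-02 1.7502e+02] J [  24.8    3.8  -18.5   -0.   -67.7 -119.7] F [ 0.  -0.1 -0.3] M [-0.08  0.01 -0.  ] open 78.6 gf 0.0
travel total [  28.6 -276.9   -3. ] per row [  3.6 -34.6  -0.4] len/row 34.8 roll total -32.0 per row -4.00
```

View pics/c5.png

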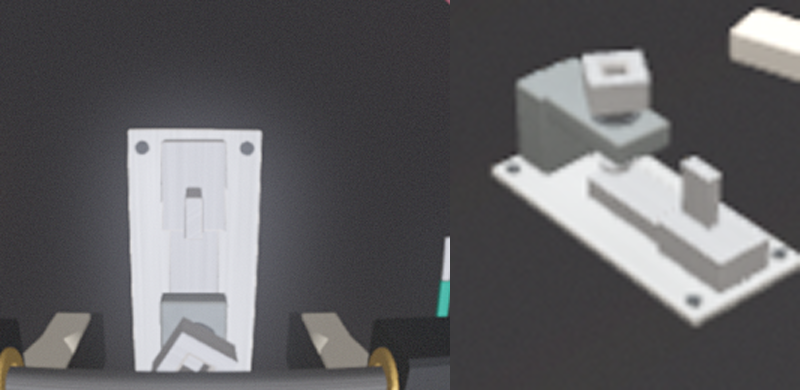

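The block lies centred and square on the plate with its tongue under the foot. On to the driver.

Request:
apply_moves(
  targets=[
    {"travel":[3.6,-34.6,0],"roll":0,"jaw":87},
    {"travel":[3.6,-34.6,0],"roll":0,"jaw":87},
    {"travel":[3.6,-34.6,0],"roll":0,"jaw":87},
    {"travel":[3.6,-34.6,0],"roll":0,"jaw":87},
    {"travel":[3.6,-34.6,0],"roll":0,"jaw":87},
    {"travel":[3.6,-34.6,0],"roll":0,"jaw":87},
    {"travel":[3.6,-34.6,0],"roll":0,"jaw":87},
    {"travel":[3.6,-34.6,0],"roll":0,"jaw":87},
    {"travel":[0,0,0],"roll":-8.1,"jaw":87},
    {"travel":[0,0,0],"roll":-8.1,"jaw":87},
  ],
)

```text
clock: 9.85
tool_pos: [0.4524, -0.2519, 0.2651]
orientation: [179.9, -0.2, -168.6]
force: [-0.4, -0.3, 0.5]
opening: 0.0871
gripper_force: 0.0
```

Request:
apply_moves(
  targets=[
    {"travel":[0,0,0],"roll":-8.1,"jaw":87},
    {"travel":[0,0,0],"roll":-8.1,"jaw":87},
    {"travel":[0,0,0],"roll":-8.1,"jaw":87},
    {"travel":[0,0,0],"roll":-8.1,"jaw":87},
    {"travel":[0,0,0],"roll":-8.1,"jaw":87},
    {"travel":[0,0,0],"roll":-8.1,"jaw":87},
    {"travel":[0,0,0],"roll":-8.1,"jaw":87},
    {"travel":[0,0,0],"roll":-8.1,"jaw":87},
    {"travel":[0,0,0],"roll":-8.1,"jaw":87},
    {"travel":[0,0,0],"roll":-8.1,"jaw":87},
  ],
)

```text
clock: 10.85
tool_pos: [0.4529, -0.2508, 0.2652]
orientation: [179.8, 0.0, -87.4]
force: [-0.1, 0.4, 0.2]
opening: 0.0867
gripper_force: 0.0
```

Request:
apply_moves(
  targets=[
    {"travel":[0,0,0],"roll":-8.1,"jaw":87},
    {"travel":[0,0,0],"roll":-8.1,"jaw":87},
    {"travel":[0,0,0],"roll":-8.1,"jaw":87},
    {"travel":[0,0,0],"roll":0,"jaw":87},
    {"travel":[0,0,0],"roll":0,"jaw":87},
  ],
)

```text
clock: 11.35
tool_pos: [0.4532, -0.2508, 0.2659]
orientation: [179.9, 0.1, -63.7]
force: [-0.0, -0.2, 0.1]
opening: 0.0872
gripper_force: 0.0
```

```bash
python3 - <<'E'
from wr import *
o=st();im=snap('wrist','w5.png');h=cv2.cvtColor(im,cv2.COLOR_RGB2HSV)
# handle top: pale wood
roi=h[100:300,180:380]
m=cv2.inRange(h,(8,50,150),(30,150,255));m[:100]=0;m[290:]=0
n,l,s,c=cv2.connectedComponentsWithStats(m)
for i in range(1,n):
    if s[i][4]>150:
        ct=cv2.findContours((l==i).astype('u1') if 0 else np.uint8(l==i),0,2)[0][0];r=cv2.minAreaRect(ct);print(s[i],c[i],r)
        print(ang([wpl(u,v,.13,o['tool_pos'],o['orientation']) for u,v in cv2.boxPoints(r)]))
plan((453.5,-251,108),-63.5,6,87)
E
```

```text
t11.35 pos [ 453.2 -250.8  265.9] ori [ 1.799e+02  7.000e-02 -6.371e+01] J [ -7.2   5.1 -17.3  -0.  -67.8  33.5] F [-0.  -0.2  0.1] M [ 0.03  0.15 -0.04] open 87.2 gf 0.0
[ 236  140   86   86 5905] [279.5834039  179.92921253] ((279.39483642578125, 182.21206665039062), (81.8584976196289, 83.09165954589844), 86.633544921875)
([[510.1, -283.6], [449.9, -317.8], [412.6, -256.3], [476.5, -219.7]], array([ 462.3, -269.3]), array([29.5, 31.2, 29.7, 27.7]), array([69.3, 71.9, 73.7, 72.2]))
[425 271  22  19 247] [436.5951417  279.38461538] ((437.8047180175781, 279.87982177734375), (23.51887321472168, 15.329850196838379), 31.607501983642578)
([[286.4, -245.8], [287.1, -261.7], [254.5, -259.5], [253.4, -242.8]], array([ 270.4, -252.4]), array([ 2.5, 86.1,  3.8, 84.8]), array([16. , 32.6, 16.8, 33.1]))
t11.40 pos [ 453.3 -250.9  266.2] ori [ 1.7993e+02  6.0000e-02 -6.3700e+01] J [ -7.2   5.  -17.2  -0.  -67.8  33.5] F [-0.4  0.3  0.4] M [-0.03  0.09 -0.02] open 87.2 gf 0.0
travel total [ 2.000e-01 -1.000e-01  1.582e+02] per row [ 0.  -0.  26.4] len/row 26.4 roll total -0.2 per row -0.03
```

Request:
apply_moves(
  targets=[
    {"travel":[0,0,30],"roll":0,"jaw":87},
    {"travel":[0,0,35],"roll":0,"jaw":87},
    {"travel":[0,0,35],"roll":0,"jaw":87},
    {"travel":[0,0,35],"roll":0,"jaw":70},
    {"travel":[0,0,23],"roll":0,"jaw":60},
    {"travel":[0,0,0],"roll":0,"jaw":50},
    {"travel":[0,0,0],"roll":0,"jaw":40},
    {"travel":[0,0,0],"roll":0,"jaw":20},
    {"travel":[0,0,0],"roll":0,"jaw":20},
    {"travel":[0,0,0],"roll":0,"jaw":20},
  ],
)

```text
clock: 12.4
tool_pos: [0.4542, -0.251, 0.1102]
orientation: [-179.9, -0.1, -63.5]
force: [-0.1, 0.2, -0.7]
opening: 0.0365
gripper_force: 0.0
```

Request:
apply_moves(
  targets=[
    {"travel":[0,0,0],"roll":0,"jaw":20},
    {"travel":[0,0,0],"roll":0,"jaw":20},
  ],
)

```text
clock: 12.6
tool_pos: [0.4541, -0.2511, 0.1099]
orientation: [-179.9, -0.1, -63.5]
force: [-1.0, 0.9, 6.2]
opening: 0.0321
gripper_force: 29.3
```

Request:
apply_moves(
  targets=[
    {"travel":[0,0,-20],"roll":0,"jaw":20},
    {"travel":[0,0,-35],"roll":0,"jaw":20},
    {"travel":[0,0,-35],"roll":0,"jaw":20},
    {"travel":[0,0,-35],"roll":0,"jaw":20},
    {"travel":[0,0,-30],"roll":0,"jaw":20},
    {"travel":[0,0,0],"roll":-7,"jaw":20},
    {"travel":[0,0,0],"roll":-7,"jaw":20},
    {"travel":[0,0,0],"roll":-7,"jaw":20},
    {"travel":[0,0,0],"roll":-6,"jaw":20},
    {"travel":[0,0,0],"roll":0,"jaw":20},
  ],
)

```text
clock: 13.6
tool_pos: [0.4532, -0.2508, 0.2637]
orientation: [180.0, 0.0, -36.4]
force: [-0.6, -0.1, -1.7]
opening: 0.0322
gripper_force: 29.3
```

```bash
python3 - <<'E'
from h import *
plan((600.8,13.4,265),-36.5,10,20)
E
```

```text
t13.60 pos [ 453.2 -250.8  263.7] ori [ 1.800e+02  4.000e-02 -3.639e+01] J [ -7.2   5.1 -17.5  -0.  -67.4  60.9] F [-0.6 -0.1 -1.7] M [-0.02  0.12  0.05] open 32.2 gf 29.3
travel total [ -37.9 -300.2   -1.3] per row [ -3.8 -30.   -0.1] len/row 30.3 roll total 0.1 per row 0.01
```

Request:
apply_moves(
  targets=[
    {"travel":[-3.8,-30,0],"roll":0,"jaw":20},
    {"travel":[-3.8,-30,0],"roll":0,"jaw":20},
    {"travel":[-3.8,-30,0],"roll":0,"jaw":20},
    {"travel":[-3.8,-30,0],"roll":0,"jaw":20},
    {"travel":[-3.8,-30,0],"roll":0,"jaw":20},
    {"travel":[-3.8,-30,0],"roll":0,"jaw":20},
    {"travel":[-3.8,-30,0],"roll":0,"jaw":20},
    {"travel":[-3.8,-30,0],"roll":0,"jaw":20},
    {"travel":[-3.8,-30,0],"roll":0,"jaw":20},
    {"travel":[-3.8,-30,0],"roll":0,"jaw":20},
  ],
)

```text
clock: 14.6
tool_pos: [0.6016, 0.0141, 0.2638]
orientation: [180.0, 0.0, -36.7]
force: [-0.2, -0.9, -2.2]
opening: 0.0323
gripper_force: 29.3
```

Request:
apply_moves(
  targets=[
    {"travel":[0,0,0],"roll":0,"jaw":20},
    {"travel":[0,0,0],"roll":0,"jaw":20},
    {"travel":[0,0,25],"roll":0,"jaw":20},
    {"travel":[0,0,10],"roll":0,"jaw":20},
    {"travel":[0,0,0],"roll":0,"jaw":20},
    {"travel":[0,0,0],"roll":0,"jaw":20},
  ],
)

```text
clock: 15.2
tool_pos: [0.6014, 0.0123, 0.2295]
orientation: [180.0, -0.0, -36.5]
force: [-0.4, -0.1, -1.3]
opening: 0.0321
gripper_force: 29.3
```

```bash
python3 - <<'E'
from h import *
snap('scene','s5.png');snap('side','d5.png')
plan((600.8,13.4,210),-36.5,3,20)
E
```

```text
t15.30 pos [601.8  12.7 230.1] ori [-1.7994e+02 -6.0000e-02 -3.6500e+01] J [ 19.8  14.4 -10.5   0.  -65.   33.7] F [ 0.2 -0.2 -2. ] M [-0.02  0.13 -0.01] open 32.3 gf 29.3
travel total [-1.3 -0.  20.1] per row [-0.4 -0.   6.7] len/row 6.7 roll total 0.0 per row 0.00
```

Request:
apply_moves(
  targets=[
    {"travel":[-1,0,10],"roll":0,"jaw":20},
    {"travel":[0,0,10],"roll":0,"jaw":20},
    {"travel":[0,0,4],"roll":0,"jaw":20},
    {"travel":[0,0,4],"roll":0,"jaw":20},
    {"travel":[0,0,0],"roll":0,"jaw":20},
  ],
)

```text
clock: 15.8
tool_pos: [0.6003, 0.0135, 0.2002]
orientation: [179.9, 0.0, -36.5]
force: [0.0, -0.3, -1.9]
opening: 0.0325
gripper_force: 29.3
```

```bash
python3 -c "
from h import *
st()"
```

```text
t15.80 pos [600.3  13.5 200.2] ori [ 1.7994e+02  4.0000e-02 -3.6470e+01] J [ 19.9  15.7 -12.9  -0.  -61.5  33.6] F [ 0.  -0.3 -1.9] M [ 0.04  0.17 -0.02] open 32.5 gf 29.3
```

Request:
apply_moves(
  targets=[
    {"travel":[0,0,4],"roll":0,"jaw":20},
    {"travel":[0,0,4],"roll":0,"jaw":20},
    {"travel":[0,0,2],"roll":0,"jaw":20},
    {"travel":[0,0,1],"roll":0,"jaw":20},
    {"travel":[0,0,0],"roll":0,"jaw":20},
  ],
)

```text
clock: 16.3
tool_pos: [0.6005, 0.0135, 0.1899]
orientation: [180.0, 0.0, -36.5]
force: [-0.8, 0.1, -2.0]
opening: 0.0325
gripper_force: 29.3
```

```bash
python3 -c "
from h import *
st()"
```

```text
t16.30 pos [600.5  13.5 189.9] ori [ 1.7999e+02  1.0000e-02 -3.6470e+01] J [ 19.9  16.1 -13.7   0.  -60.2  33.6] F [-0.8  0.1 -2. ] M [-0.08  0.13  0.05] open 32.5 gf 29.3
```

Request:
apply_moves(
  targets=[
    {"travel":[0,0,1],"roll":0,"jaw":20},
    {"travel":[0,0,1],"roll":0,"jaw":20},
    {"travel":[0,0,0.5],"roll":0,"jaw":20},
    {"travel":[0,0,0],"roll":0,"jaw":20},
    {"travel":[0,0,0],"roll":0,"jaw":20},
  ],
)

```text
clock: 16.8
tool_pos: [0.6006, 0.0135, 0.1876]
orientation: [-180.0, -0.0, -36.5]
force: [-0.7, -0.2, -1.8]
opening: 0.0324
gripper_force: 29.3
```

```bash
python3 -c "
from h import *
st()"
```

```text
t16.80 pos [600.6  13.5 187.6] ori [-180.     -0.    -36.47] J [ 19.9  16.2 -13.9   0.  -59.9  33.6] F [-0.7 -0.2 -1.8] M [-0.04  0.19 -0.  ] open 32.4 gf 29.3
```

Request:
apply_moves(
  targets=[
    {"travel":[0,0,0.6],"roll":6,"jaw":20},
    {"travel":[0,0,0.3],"roll":8,"jaw":20},
    {"travel":[0,0,0.4],"roll":8,"jaw":20},
    {"travel":[0,0,0.4],"roll":8,"jaw":20},
    {"travel":[0,0,0.4],"roll":8,"jaw":20},
    {"travel":[0,0,0],"roll":0,"jaw":20},
  ],
)

```text
clock: 17.4
tool_pos: [0.6014, 0.0138, 0.1863]
orientation: [-179.9, -0.0, -74.6]
force: [1.3, 0.7, 1.9]
opening: 0.0324
gripper_force: 29.3
```

```bash
python3 -c "
from h import *
st()"
```

```text
t17.40 pos [601.4  13.8 186.3] ori [-1.7987e+02 -1.0000e-02 -7.4570e+01] J [ 19.9  16.3 -14.    0.  -59.6  -4.5] F [1.3 0.7 1.9] M [ 0.37 -0.35  0.02] open 32.4 gf 29.3
```

Request:
apply_moves(
  targets=[
    {"travel":[0,0,0.3],"roll":8,"jaw":20},
    {"travel":[0,0,0.4],"roll":8,"jaw":20},
    {"travel":[0,0,0.4],"roll":8,"jaw":20},
    {"travel":[0,0,0.4],"roll":8,"jaw":20},
    {"travel":[0,0,0.4],"roll":8,"jaw":20},
    {"travel":[0,0,0],"roll":0,"jaw":20},
    {"travel":[0,0,0],"roll":0,"jaw":20},
  ],
)

```text
clock: 18.1
tool_pos: [0.6013, 0.0137, 0.1842]
orientation: [-179.9, 0.1, -114.1]
force: [3.1, 0.6, 1.0]
opening: 0.0324
gripper_force: 29.3
```

```bash
python3 -c "
from h import *
st()"
```

```text
t18.10 pos [601.3  13.7 184.2] ori [-1.7991e+02  6.0000e-02 -1.1408e+02] J [ 19.9  16.4 -14.1   0.  -59.3 -44. ] F [3.1 0.6 1. ] M [ 0.29 -1.03  0.01] open 32.4 gf 29.3
```

Request:
apply_moves(
  targets=[
    {"travel":[0,0,0],"roll":0,"jaw":40},
    {"travel":[0,0,0],"roll":0,"jaw":55},
    {"travel":[0,0,0],"roll":0,"jaw":55},
    {"travel":[0,0,0],"roll":0,"jaw":55},
    {"travel":[0,0,0],"roll":0,"jaw":55},
    {"travel":[0,0,0],"roll":0,"jaw":55},
  ],
)

```text
clock: 18.7
tool_pos: [0.6004, 0.0134, 0.1835]
orientation: [180.0, -0.0, -114.5]
force: [0.1, 0.0, -0.2]
opening: 0.0548
gripper_force: 0.0
```

```bash
python3 - <<'E'
from wr import *
st()
im=snap('scene','s6.png')
# head outline: bright steel near the head; measure head/driver
b=snap('side','d6.png')
for p in((600.5,14,103),(600.5,14,110),(600.5,14,204)):print(proj('scene',np.array(p)/1000),proj('side',np.array(p)/1000))
E
```

```text
t18.70 pos [600.4  13.4 183.5] ori [ 1.7999e+02 -1.0000e-02 -1.1446e+02] J [ 19.9  16.5 -14.2  -0.  -59.4 -44.4] F [ 0.1  0.  -0.2] M [ 0.    0.04 -0.  ] open 54.8 gf 0.0
[209.2977041  202.41163533] [277.55111641 163.45934233]
[209.04614498 200.90607901] [277.52625937 161.39550342]
[205.46306985 179.46173096] [277.17306023 132.0699531 ]
```

Request:
apply_moves(
  targets=[
    {"travel":[0,0,0],"roll":0,"jaw":40},
    {"travel":[0,0,0],"roll":0,"jaw":20},
    {"travel":[0,0,0],"roll":0,"jaw":20},
    {"travel":[0,0,0],"roll":0,"jaw":20},
    {"travel":[0,0,0],"roll":0,"jaw":20},
  ],
)

```text
clock: 19.3
tool_pos: [0.6008, 0.0134, 0.1836]
orientation: [-180.0, 0.0, -114.5]
force: [1.7, -1.2, -1.1]
opening: 0.0326
gripper_force: 29.3
```

Request:
apply_moves(
  targets=[
    {"travel":[0,0,0.4],"roll":7.5,"jaw":20},
    {"travel":[0,0,0.4],"roll":7.5,"jaw":20},
    {"travel":[0,0,0.4],"roll":7.5,"jaw":20},
    {"travel":[0,0,0.4],"roll":7.5,"jaw":20},
    {"travel":[0,0,0.4],"roll":7.5,"jaw":20},
    {"travel":[0,0,0.4],"roll":7.5,"jaw":20},
    {"travel":[0,0,0],"roll":0,"jaw":20},
    {"travel":[0,0,0],"roll":0,"jaw":20},
  ],
)

```text
clock: 20.1
tool_pos: [0.6008, 0.0137, 0.1813]
orientation: [180.0, 0.0, -159.2]
force: [1.7, -0.0, 0.4]
opening: 0.0327
gripper_force: 29.2
```

```bash
python3 - <<'E'
from h import *
st(); snap('scene','s7.png')
E
```

```text
t20.10 pos [600.8  13.7 181.3] ori [ 1.7999e+02  4.0000e-02 -1.5925e+02] J [ 19.9  16.6 -14.3  -0.  -59.1 -89.2] F [ 1.7 -0.   0.4] M [ 0.33 -0.56  0.  ] open 32.7 gf 29.2
```

Request:
apply_moves(
  targets=[
    {"travel":[0,0,0.4],"roll":7,"jaw":20},
    {"travel":[0,0,0.4],"roll":7,"jaw":20},
    {"travel":[0,0,0.4],"roll":7,"jaw":20},
    {"travel":[0,0,0.4],"roll":7,"jaw":20},
    {"travel":[0,0,0.4],"roll":7,"jaw":20},
    {"travel":[0,0,0.4],"roll":7,"jaw":20},
    {"travel":[0,0,0.4],"roll":7,"jaw":20},
    {"travel":[0,0,0.4],"roll":7,"jaw":20},
    {"travel":[0,0,0.4],"roll":7,"jaw":20},
    {"travel":[0,0,0],"roll":0,"jaw":20},
  ],
)

```text
clock: 21.15
tool_pos: [0.6012, 0.0139, 0.178]
orientation: [179.9, 0.0, 137.6]
force: [2.4, 2.5, 0.6]
opening: 0.0325
gripper_force: 29.2
```

Request:
apply_moves(
  targets=[
    {"travel":[0,0,0],"roll":0,"jaw":20},
    {"travel":[0,0,0],"roll":0,"jaw":20},
  ],
)

```text
clock: 21.35
tool_pos: [0.6012, 0.0138, 0.178]
orientation: [179.9, 0.0, 137.7]
force: [2.9, 2.6, 1.7]
opening: 0.0327
gripper_force: 29.2
```

```bash
python3 - <<'E'
from h import *
st()
E
```

```text
t21.35 pos [601.2  13.8 178. ] ori [1.7992e+02 4.0000e-02 1.3775e+02] J [  19.9   16.7  -14.6   -0.   -58.6 -152.2] F [2.9 2.6 1.7] M [ 1.14 -1.22  0.03] open 32.7 gf 29.2
```

Request:
apply_moves(
  targets=[
    {"travel":[0,0,0],"roll":0,"jaw":36},
    {"travel":[0,0,0],"roll":0,"jaw":50},
    {"travel":[0,0,0],"roll":0,"jaw":70},
    {"travel":[0,0,0],"roll":0,"jaw":70},
    {"travel":[0,0,-25],"roll":0,"jaw":70},
    {"travel":[0,0,-40],"roll":0,"jaw":70},
    {"travel":[0,0,-45],"roll":0,"jaw":70},
    {"travel":[0,0,-30],"roll":0,"jaw":70},
    {"travel":[0,0,0],"roll":0,"jaw":70},
    {"travel":[0,0,0],"roll":0,"jaw":70},
  ],
)

```text
clock: 22.35
tool_pos: [0.6004, 0.0135, 0.3179]
orientation: [179.9, 0.0, 137.5]
force: [-0.1, 0.7, -0.8]
opening: 0.0703
gripper_force: 0.0
```

```bash
python3 - <<'E'
from wr import *
o=st();im=snap('wrist','w8.png');s=snap('scene','s8.png');d=snap('side','d8.png')
# head-top blob masks: bright low-saturation steel in the side and scene views, near the head
for n,i in(('scene',s),('side',d)):
    h=cv2.cvtColor(i,cv2.COLOR_RGB2HSV)
    u,v=proj(n,np.array([.6005,.014,.113])).astype(int);print(n,u,v)
    g=i[v-18:v+22,u-22:u+22].max(2)
    print('\n'.join(' '.join('%3d'%x for x in r[::2]) for r in g[::2]))
E
```

```text
t22.35 pos [600.4  13.5 317.9] ori [179.94   0.   137.53] J [  19.9   11.5   -2.8   -0.   -75.7 -152.4] F [-0.1  0.7 -0.8] M [-0.11 -0.01 -0.  ] open 70.3 gf 0.0
scene 208 200
 41  40  41  42  40  40  52 192 226 230 236 241 239 161  45  37  42  41  38  43  43  43
 41  36  43  42  43  44  57 196 229 236 241 239 231 164  55  38  37  40  39  43  44  44
 41  44  41  40  42  43  55 180 217 226 226 220 213 147  63  45  40  42  43  42  42  37
 42  43  40  42  40  43  46 120 145 150 153 148 141 120  73  43  42  46  42  43  40  43
 44  43  43  44  40  44  42 100 139 148 151 143 141 125  76  42  41  43  44  44  42  42
 42  44  45  43  43  42  44  81 133 145 150 147 143 132 119  61  43  40  43  43  40  47
 47  49  39  44  44  43  41  78 135 144 147 144 141 136 168 115  42  45  44  43  69 136
 42  41  43  37  44  43  66 145 147 140 144 145 139 137 180 163  62  45  54 103 191 219
 44  41  44  42  46  43  65 183 183 161 132 127 110 130 193 202 133  94 165 215 224 224
 42  46  41  43  45  44  46 160 217 204 103  62  61 156 191 212 176 184 221 225 224 224
 45  43  43  46  44  46  43 119 210 203 180 
[... 1908 characters left out ...]
 107 113 146 184 189 189 143 138 147 148 149 148 149 147 146 105  61  60  60  61  61
107 107 111 109 123 174 191 184 139 147 148 146 146 145 146 147 106  61  62  62  61  61
106 107 109 105 108 112 147 184 165 144 147 147 146 143 159 175 187 150  65  62  61  62
105 105 110 107 103 107 111 125 173 162 161 154 163 171 189 188 182 155  98  62  62  62
105 106 107 108 108 106 106 111 115 150 186 191 191 191 180 150 118 111  83  61  61  61
104 103 109 108 106 107 106 105 109 115 125 173 178 143 113 111 110 109  78  61  59  61
103 104 106 106 107 107 107 106 103 117 113 117 111 112 110 110  96  74  63  61  61  61
104 101 106 106 107 107 108 196 216 222 122 111 114 110 155 207 130  62  61  62  97 192
```

```bash
python3 - <<'E'
from h import *
d=cv2.imread('pics/d8.png').max(2).astype(float);s=cv2.imread('pics/s8.png').max(2).astype(float)
def cross(a,x0,t):
    for i in range(len(a)-1):
        if a[i]>=t>a[i+1]:return x0+i+(a[i]-t)/(a[i]-a[i+1])
def fit(n,P,z):
    W=np.array([pl(n,u,v,z)[:2]*1000 for u,v in P if u is not None and v is not None])
    vx,vy,x,y=cv2.fitLine(W.astype(np.float32),cv2.DIST_HUBER,0,.01,.01).ravel()
    a=np.array([vy,-vx]);print(n,len(W),'yaw mod90 %.1f'%(np.degrees(np.arctan2(vy,vx))%90),'dist from axis %.1f'%abs(a@(np.array([x,y])-[600.5,13.9])),'extent',np.ptp(W,0).round(1))
for z in(.111,.114):
    fit('side',[(u,cross(d[160:170,u],160,178)) for u in range(274,285)],z)
    fit('side',[(cross(d[v,280:295],280,130),v) for v in range(157,164)],z)
    fit('scene',[(199-0+ -cross(s[v,205:190:-1],0,110)+6,v) for v in range(198,206)],z)
np.set_printoptions(linewidth=200)
print(s[196:210,196:222].astype(int))
E
```

```text
side 11 yaw mod90 15.7 dist from axis 0.8 extent [30.2 23.7]
side 7 yaw mod90 60.8 dist from axis 24.6 extent [29.9 18.4]
scene 8 yaw mod90 59.5 dist from axis 25.1 extent [13.6 18.5]
side 11 yaw mod90 15.7 dist from axis 5.1 extent [30.  23.6]
side 7 yaw mod90 60.8 dist from axis 23.2 extent [29.7 18.3]
scene 8 yaw mod90 59.4 dist from axis 25.1 extent [13.6 18.5]
[[ 43  45  66 113 145 156 147 139 140 142 144 146 145 139 139 138 137 145 180 197 163 107  62  43  45  47]
 [ 40  45  67 130 176 180 161 145 142 144 147 147 141 136 131 131 137 153 186 205 188 144  92  57  53  70]
 [ 43  46  65 121 183 199 183 170 161 147 132 129 127 115 110 110 130 164 193 211 202 179 133  90  94 135]
 [ 43  43  55 108 175 207 209 204 190 145 102  89  79  72  69  84 131 180 198 210 210 192 161 134 154 190]
 [ 44  43  46  92 160 203 217 215 204 159 103  70  62  60  61  98 156 186 191 204 212 201 176 166 184 211]
 [ 50  45  45  76 140 192 214 218 206 179 139 105  89  90 106 140 175 186 175 194 213 207 186 171 176 199]
 [ 46  44  43  60 119 183 210 208 203 198 180 162 147 146 159 178 183 166 167 196 211 210 195 174 168 178]
 [ 41  44  43  54 109 171 203 203 190 186 187 186 185 184 186 179 165 161 179 204 212 213 199 178 164 166]
 [ 38  49  52  72 108 158 196 208 197 178 172 174 173 170 165 160 161 180 197 209 209 205 193 178 167 163]
 [ 46  65  85 110 133 156 190 212 212 199 185 178 173 168 170 175 188 199 196 195 189 178 165 161 164 163]
 [ 76 103 124 140 149 155 183 208 217 215 208 203 199 195 190 185 188 180 169 156 140 131 128 140 157 163]
 [115 136 147 154 154 152 170 197 213 214 208 199 193 182 169 155 143 134 125 120 116 114 115 128 149 160]
 [147 153 155 156 157 157 162 184 193 190 177 164 148 139 126 121 117 114 113 112 110 113 113 128 148 158]
 [157 155 158 158 158 155 151 153 154 144 135 125 119 116 112 111 113 115 111 112 113 112 115 122 143 148]]
```

The head measures about 60° mod 90 in both views. That puts the screw at about 3.58 rad and the foot pushed in about 2.7 mm, which matches the turn count. The driver is seated and free, so I'm handing in.

```bash
python3 -c "
from h import *
print(ctrl.close_job())"
```

```text
the job is handed in; nothing more can be done
None
```

The job is handed in with no verdict returned: the block is centred under the foot and the driver stands free and seated in the screw. I estimate the screw at about 3.58 rad, with the foot pushed in about 2.7 mm.

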